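Wedge the support stand tight in its bench bracket

ROBOT

A 6-joint arm with a two-finger parallel gripper is mounted at the origin on the work surface. World frame = base frame: x ahead of the robot, y to its left, z up, the work surface at z = 0. Lengths are in m, angles in rad, forces in N, time in s.
With the tool pointing down it reaches from about 0.375 to 0.9 m from the base axis. Payload 3.1 kg.
Tool frame: the origin (TCP) lies on the centre line of the jaws, within the pads' length; the fingertips stand 8 mm ahead of it and the grasp point (between the pads) lies 11 mm behind it (robot.tip_extent is the distance from the TCP to the fingertips, in m); y points along the fingers, z is the direction in which the jaws open and shut, and the axes are right-handed (so a half turn about y gives the same grasp; the last joint's range is limited). The gripper opens to 87 mm and grips with 3 to 60 N. Pads are 19 mm wide; open, the fingers measure 117 mm over their backs; the gripper's body (75 mm by 190 mm) begins 51 mm behind the grasp point.
Start: joints at [-1.367, 0.527, 1.433, -0, 1.181, -0.178], TCP at [0.233, -0.58, 0.231] pointing down, gripper open.
Joint ranges: [-3.08, 3.08], [-0.75, 2.2], [0.22, 2.44], [-1.43, 4.57], [0, 2.65], [-2.85, 2.85]. Speed limits (rad/s): [2.79, 2.79, 3.14, 3.14, 3.14, 3.14].

INTERFACE

Orientations are given as a unit quaternion [x, y, z, w].
In Python, from rig import robot gives the robot as it stands.
- The arm moves only by the shell command python3 -m crank 'ROWS' [FORCE]. ROWS is JSON, a list that holds one entry, the list of rows, each a list of 7 numbers: the turn, a rotation vector about the tool's x, y, z in degrees, then the shift along the tool's x, y, z in m, then the opening in per cent of the stroke, from 0 (shut) to 100 (fully open). In form: [[[ax, ay, az, dx, dy, dz, gripper], ...]]. A call has exactly 5 rows; each row shifts and turns the commanded pose from where the row before left it, along the tool's axes as they then stand; what a row does not reach is not made up. A row lasts 1/8 s, in which the tool goes at most 62.5 mm and 10.7 degrees, less where a joint would pass 70% of its speed; a pose out of reach is approached as far as the arm can. A call with a gripper value outside its range is refused whole. The fingers move at their own pace and stop on an object; FORCE is the grip in N (left out, the last holds). Time passes only in rows, so rows that do not move let the fingers close, or fill a call up. It gives the time, the measured TCP pose, the force and the opening at its end, in the units of the state.
- robot.get_obs(): the state, without advancing time (a new reading comes with each control period).
- robot.camera(name): name is "side" or "top" or "wrist"; returns a dict with "img" (420x560x3 uint8, red, green, blue), "K" (3x3 intrinsics, pixels), "R" (3x3) and "t" (3): a world point X has camera coordinates R X + t; the wrist camera has in their place "T_tool_cam" (4x4, takes a point from camera to tool coordinates, whose origin is the TCP and whose axes are the tool frame's). Camera axes: x right, y down, z forward; pixel columns grow to the right and rows downward; lengths in m; the calibration is good to about 2 mm. A picture is of the moment at which its call begins: read the wrist's pose just before it. There is no depth.
- robot.hand_in(): hands the job in, once; it reports no verdict.
Trained networks look in a picture, given as the dict that the camera call returned (one of the last four; its "shot" number tells which), for a name from the list of things; names that differ only in an ending like _2 or _b are one class to them, and where a whole thing is asked for, a point or a joint stands for the part that bears it (a point fixed in the world has none). Each returns a list of dicts, best first, with "conf" (0 to 1); they miss things now and then, are a little off and sometimes report something else, mostly with a low value. They report only what shows in the picture. A call takes as long as a camera call. They do not tell look-alikes from the thing itself.
- robot.spot_in(picture, thing): "at" ([row, column] in pixels, amid what is visible of it).
The state is a dict: "time": time; "q": joint angles; "joint_velocities": joint speeds; "joint_torque": joint torques, N m; "position": TCP position; "tool_rot": TCP orientation; "ft_force": force on the tool from outside, world axes, zero at the start; "moment": the same for the moment, N m; "grip_width": finger opening in m.
Only numpy, scipy, OpenCV 4.12 (cv2) and the standard library are available. Lean on these libraries where they do the work, as an engineer would, in place of code of your own. Each camera call takes 0.05 s, during which the arm holds its last target.

TASK

Pick up the mallet and lock the support stand: with the mallet's face, tap the wooden wedge sideways by its thick end, further into the slot between the steel rail and the stand's sprung rubber pad, with at least three separate slow, light taps and the mallet drawn clear after each, until the wedge stops advancing and sits tight. Never strike hard (a few centimetres per second is enough), drive the wedge only with the mallet, and disturb nothing else. Then lay the mallet flat on the black rubber mat and let go.

Things in the scene. Friction and masses are not known exactly. Their poses are not given: they have to be found in the camera images.
- mallet: Short mallet lying flat, about 0.28 kg: white plastic block head 40 (x) by 90 (y) by 44 (z) mm, striking faces at y = +45 and -45 mm. Origin: underside of the head, centre; z up. The wooden handle leaves toward -x, centre line 22 mm above the underside, 24 mm wide (y), 26 mm high (z), from x = -20 to -150 mm, then a round knob 44 mm across, 18 mm long.
- mallet_grip (a point): Point on the mallet handle's centre line where it is best held, 62 mm from the head's centre toward the knob (mallet frame -62, 0, 22 mm). Same axes as the mallet. Hold it firmly (60 N or more) so that the taps do not turn it in the fingers.
- mat: Black rubber mat fixed on the bench, 260 (x) by 180 (y) by 3 (z) mm, on which the mallet lies at the start and must lie at the end. Origin: centre of its underside.
- wedge: Loose wooden wedge, 150 mm long, 36 mm high, about 80 g, flat on the bench, thin end already in the slot. Origin: underside of the thick end, at that end's centre. Strike the thick end (36 by 36 mm, normal +y); the wedge runs, and is driven, toward its -y. Side x = -18 mm is straight, along the rail; the other tapers 1 in 5, from x = +18 at the thick end to -12 mm at the thin end.
- wedge_end (a point): Centre of the wedge's thick end face (18 mm up), same axes as the wedge. When the wedge is tight this end stands 42 to 87 mm from the rail's middle (10 to 55 mm out of the slot). Where exactly depends on the hidden setting of the sprung pad, so it must be felt. Blows over 50 N are too hard: bring the mallet on at about 0.04 m/s.
- rail: Steel bracket fixed to the bench, near side of the slot. Origin: on the bench at the middle of its working face, the plane x = 0, which is 64 mm long (y = -32 to +32 mm) and 32 mm high; the steel lies toward -x (24 mm thick, with an 8 mm high flange out to x = -62 mm). The wedge slides along this face toward the rail's -y; tight, it presses on it with 8 N or more.
- stand: Heavy support stand fixed on the bench: grey base plate x = 53 to 203, y = -110 to +60 mm, 22 mm high, a steel pad carrier 36 mm high on its near edge whose setting in x differs by up to 4 mm either way, a rod 12 mm thick, 362 mm tall at (165, -75) mm and a clamped glass flask at (165, -152) mm, 170 to 300 mm up. Origin: on the bench, that of the rail.
- wash_bottle: Bystander: white bottle, 64 mm across, 170 mm tall. Origin: underside centre.
- beaker: Bystander: glass beaker, 72 mm across, 90 mm tall. Origin: underside centre.
- cork_ring: Bystander: cork flask ring, 90 mm across, 28 mm high. Origin: underside centre.
- jar: Bystander: amber jar, 60 mm across, 80 mm tall. Origin: underside centre.
- thimble_box: Bystander: cardboard box, 90 by 140 by 55 mm. Origin: underside centre.
- screwdriver: Bystander: screwdriver with black handle, 200 mm long along its x. Origin: underside, middle of its length.
- stopper_ring: Bystander: black ring, 60 mm across, 20 mm high. Origin: underside centre.
- pad_back (a point): Fixed point of the stand behind the black sprung pad that forms the slot's far side (60 mm long, 30 mm high, slanted like the wedge). Driven in, the wedge pushes the pad back 3 mm against a spring reaching about 8 N; then the pad is at a hard stop and the wedge stops. Sliding freely the wedge resists 1 N or less; to the stop the mallet needs 8 to 14 N. Friction then keeps the wedge in.
Not all that is in view belongs to the job. What is shaped like the mallet but blue or red is not meant. Several things have the shape of the rail; the one meant has the colours described above.

How it is judged:
On the way, in this order (a step that is already met when the one before it is completed fails the run):
1. the held mallet strikes the wedge (first tap) (contact force between mallet and wedge above 0.2 N and contact force between the fingers and mallet above 1 N).
2. the mallet is drawn clear of the wedge (contact force between mallet and wedge below 0.05 N), for 0.2 s.
3. the held mallet strikes the wedge again (second tap) (all of step 1).
4. the mallet is drawn clear again (contact force between mallet and wedge below 0.05 N), for 0.2 s.
5. the held mallet strikes the wedge a third time (all of step 3).
At the end, for the whole second after the job is handed in: The wedge sits tight on its own: pressed with more than 7 N against the rail by the sprung pad, straight along the rail and flat within 0.06 rad, at rest. The mallet lies flat (within 0.1 rad) and still, released, with its head's centre within the outline of the rubber mat (contact force between wedge and rail above 7 N and angle between the y axis of wedge and the y axis of rail, either way round below 0.06 rad and angle between wedge's own z axis and vertical below 0.06 rad and x of mallet in the frame of mat between -0.13 and 0.13 m and y of mallet in the frame of mat between -0.09 and 0.09 m and angle between mallet's own z axis and vertical below 0.1 rad and z of mallet in the frame of mat below 0.012 m and linear speed of mallet below 0.02 m/s and linear speed of wedge below 0.005 m/s); the robot touches nothing.
It fails at once if the mallet strikes or presses the wedge with more than 50 N (wedge or pad damaged) (contact force between mallet and wedge above 50 N).
It fails at once if the fingers or the arm drive the wedge (contact force between any of the fingers, the arm and wedge above 1 N).
It fails at once if the stand or the rail is struck with more than 10 N by mallet or robot (contact force between any of mallet, the fingers, the arm and stand above 10 N or contact force between any of mallet, the fingers, the arm and rail above 10 N).
It fails at once if a bystander is moved more than 20 mm (distance of any of wash_bottle, beaker, cork_ring, jar, thimble_box, screwdriver, stopper_ring from where it was at the start of the episode above 0.02 m).
It also fails if it takes over 48 s, if anything falls off the work surface, if the arm or the gripper's body presses on something with over 40 N, if the wrist force passes 120 N, or if a joint passes its speed limit or range.

## Working session

There is one attempt and no reset: what is moved stays moved. The work goes in short steps, Python scripts to look and compute and a shell command to move; the robot and the scene stay as the last step left them, time stands still between calls to the robot, and variables do not carry over. Pictures are saved under pics/ and viewed, and the job is handed in when it is done.

```bash
ls; mkdir -p pics
python3 - <<'E'
from rig import robot
import cv2
o=robot.get_obs(); print(o)
for n in ["top","side","wrist"]:
    p=robot.camera(n); cv2.imwrite(f"pics/{n}0.png",p["img"][:,:,::-1])
    print(n,p["K"].tolist(),[p[k].tolist() for k in p if k in("R","t","T_tool_cam")])
    for th in ["mallet","mallet_grip","mat","wedge","wedge_end","rail","stand","pad_back"]:
        try: print(th,[(d["at"],round(d["conf"],2)) for d in robot.spot_in(p,th)][:4])
        except Exception as e: print(th,e)
print(robot.get_obs()["time"])
E
```

```text
pics
{'time': 0.0, 'q': array([-1.36747407e+00,  5.28456956e-01,  1.43390886e+00,  1.70017391e-05,
        1.18138571e+00, -1.78471620e-01]), 'joint_velocities': array([ 4.90297888e-04,  1.74463999e-03,  1.24805511e-03, -4.35852118e-04,
        8.02314416e-04,  9.71414225e-05]), 'joint_torque': array([ 1.56794413e-04, -4.40042102e+01, -1.76592761e+01,  6.33917539e-02,
        5.82741061e-02, -1.61980224e-04]), 'position': array([ 0.23276742, -0.57926671,  0.22957519]), 'tool_rot': array([-0.13416777,  0.69502511, -0.69349854,  0.13415992]), 'ft_force': array([-0.03445948, -0.32002893, -0.24602126]), 'moment': array([0.01657267, 0.01306444, 0.00735989]), 'grip_width': 0.08677175801321424}
top [[498.99714949294474, 0.0, 277.58421050778134], [0.0, 498.99714949294474, 210.59993867499668], [0.0, 0.0, 1.0]] [[[0.016921894562007756, -0.9998255930552237, 0.007901452790645382], [-0.9881942851860064, -0.0179274791647033, -0.15215341013765313], [0.15226852665652887, -0.0052334465287835145, -0.9883253041520694]], [0.022694162904611143, 0.4576705751901855, 1.7155432859967001]]
mallet [([186.9, 20
[... 1001 characters left out ...]
edge [([210.1, 306.4], 0.69), ([196.9, 200.3], 0.19)]
wedge_end [([209.4, 304.9], 0.65)]
rail []
stand [([189.7, 375.8], 0.94)]
pad_back [([189.9, 375.2], 0.93)]
wrist [[312.85819661900604, 0.0, 281.0178013306791], [0.0, 312.85819661900604, 208.46279162122488], [0.0, 0.0, 1.0]] [[[-0.0007167930445625354, 0.9521093491793093, 0.3057568861253676, -0.08413390480709701], [0.0007581275089557713, -0.30575635940904694, 0.9521094863111087, -0.15407305028469315], [0.9999994557250567, 0.0009142681638742253, -0.0005026562573917049, -0.000813885323909691], [0.0, 0.0, 0.0, 1.0]]]
mallet [([20.1, 14.3], 0.93)]
mallet_grip [([20.7, 16.0], 0.77)]
mat []
wedge []
wedge_end []
rail []
stand []
pad_back []
1.35
```

View pics.

View pics/top0.png

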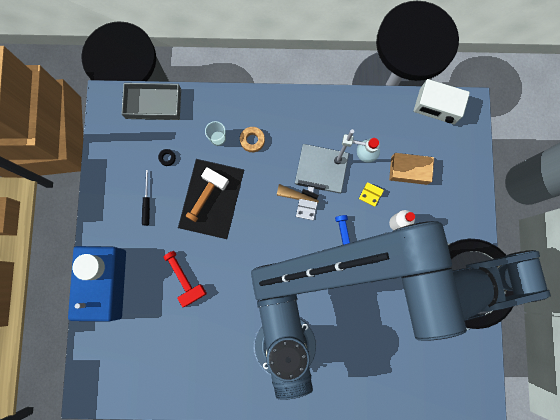

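View pics/side0.png

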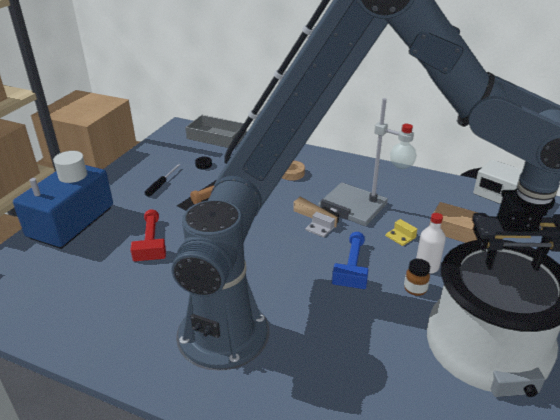

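Run:
```python
import cv2
a=cv2.imread("pics/top0.png")[140:260,150:350]; cv2.imwrite("pics/crop_top.png",cv2.resize(a,None,fx=4,fy=4,interpolation=cv2.INTER_CUBIC))
a=cv2.imread("pics/side0.png")[150:280,140:400]; cv2.imwrite("pics/crop_side.png",cv2.resize(a,None,fx=3,fy=3,interpolation=cv2.INTER_CUBIC))
```

```text
(no output)
```

View pics/crop_top.png

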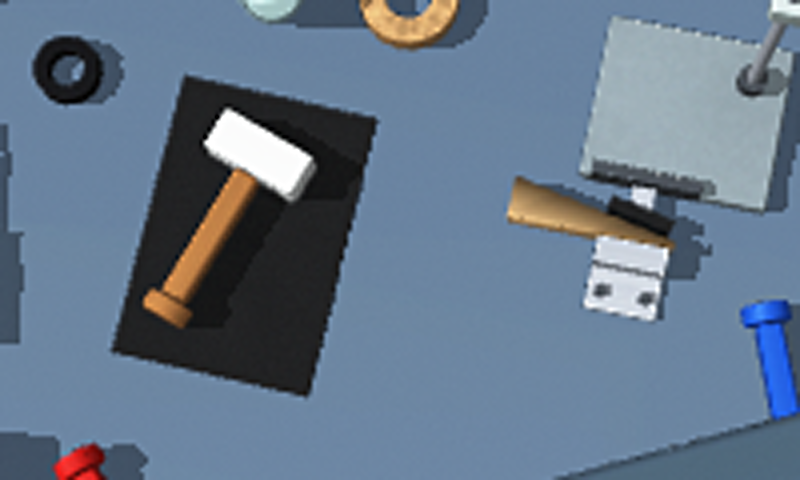

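View pics/crop_side.png

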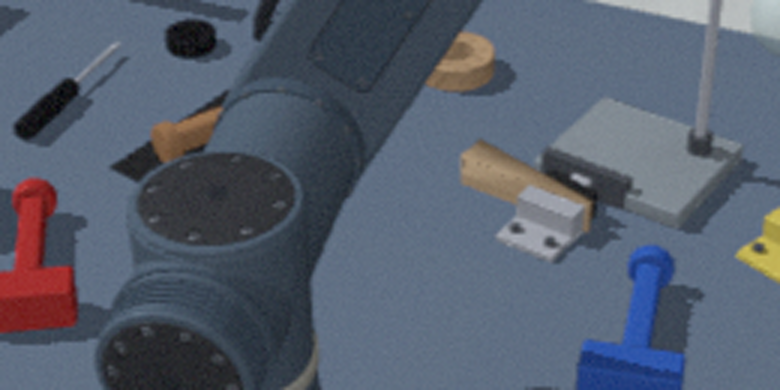

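```bash
cat > h.py <<'E'
import numpy as np
from scipy.spatial.transform import Rotation as Ro
def ray(uv,z,K,R,t):
    K,R,t=map(np.array,(K,R,t))
    d=R.T@np.linalg.inv(K)@np.array([uv[0],uv[1],1.]); c=-R.T@t
    return c+d*(z-c[2])/d[2]
TK=[[498.997,0,277.584],[0,498.997,210.6],[0,0,1]]
TR=[[0.016921894562007756,-0.9998255930552237,0.007901452790645382],[-0.9881942851860064,-0.0179274791647033,-0.15215341013765313],[0.15226852665652887,-0.0052334465287835145,-0.9883253041520694]]
Tt=[0.022694162904611143,0.4576705751901855,1.7155432859967001]
def top(uv,z): return ray(uv,z,TK,TR,Tt)
def wrist_pose(p,obs):
    # returns R,t world->cam
    T=np.eye(4); T[:3,:3]=Ro.from_quat(obs["tool_rot"]).as_matrix(); T[:3,3]=obs["position"]
    W=np.linalg.inv(T@p["T_tool_cam"]); return W[:3,:3],W[:3,3]
E
python3 - <<'E'
from h import *
f=lambda x,y,z:print(np.round(top((150+x/4,140+y/4),z),4))
print("mallet head top corners");[f(x,y,.047) for x,y in[(228,107),(316,158),(296,192),(205,145)]]
print("knob");f(170,300,.045)
print("handle at head");f(242,175,.038)
print("mat");[f(x,y,.003) for x,y in[(185,75),(377,118),(310,396),(112,351)]]
print("wedge thick top");f(518,178,.036);f(508,212,.036)
print("rail top corners");[f(x,y,.032) for x,y in[(597,237),(669,248)]]
print("thin");f(672,246,.036)
print("stand base near corners");f(583,175,.022);f(768,210,.022);f(613,17,.022);f(795,55,.022)
T=Ro.from_quat([-0.13416777,0.69502511,-0.69349854,0.13415992]).as_matrix();print(T)
E
```

```text
mallet head top corners
[0.6073 0.2824 0.047 ]
[0.5628 0.2034 0.047 ]
[0.5321 0.2199 0.047 ]
[0.5727 0.3012 0.047 ]
knob
[0.4348 0.3264 0.045 ]
handle at head
[0.5482 0.2689 0.038 ]
mat
[0.647  0.3286 0.003 ]
[0.6103 0.1536 0.003 ]
[0.3572 0.206  0.003 ]
[0.3942 0.3828 0.003 ]
wedge thick top
[0.5505 0.0255 0.036 ]
[0.5198 0.0338 0.036 ]
rail top corners
[ 0.4995 -0.045   0.032 ]
[ 0.4909 -0.1086  0.032 ]
thin
[ 0.492  -0.1109  0.036 ]
stand base near corners
[ 0.5572 -0.0325  0.022 ]
[ 0.5285 -0.1974  0.022 ]
[ 0.7032 -0.0579  0.022 ]
[ 0.671  -0.2221  0.022 ]
[[-9.28000251e-01 -4.20520911e-04  3.72579330e-01]
 [-3.72579354e-01  2.11757217e-03 -9.27997921e-01]
 [-3.98721090e-04 -9.99997670e-01 -2.12178491e-03]]
```

Candidates in the top picture:
- Mallet shape: white head with wooden handle on the black mat at (187,204), red at (287,185), blue at (230,344). I take the white one on the mat.
- Rail shape: grey steel at (209,304), with the wedge running along it, and yellow at (195,371). I take the grey one.

The crops confirm both choices. I am now moving over the mallet.

```bash
python3 -m crank '[[[0,0,0,-0.0388,0,-0.0463,100],[0,0,0,-0.0388,0,-0.0463,100],[0,0,0,-0.0388,0,-0.0463,100],[0,0,0,-0.0388,0,-0.0463,100],[0,0,0,-0.0388,0,-0.0463,100]]]' 60
python3 -m crank '[[[0,0,0,-0.0388,0,-0.0463,100],[0,0,0,-0.0388,0,-0.0463,100],[0,0,0,-0.0388,0,-0.0463,100],[0,0,0,-0.0388,0,-0.0463,100],[0,0,0,-0.0388,0,-0.0463,100]]]'
```

```text
time: 1.98
position: [0.3272, -0.2913, 0.2308]
tool_rot: [0.134, -0.694, 0.695, -0.134]
ft_force: [1.0, -0.9, 0.5]
grip_width: 0.0871
time: 2.6
position: [0.4213, -0.004, 0.231]
tool_rot: [0.134, -0.694, 0.695, -0.135]
ft_force: [1.0, 0.1, 0.9]
grip_width: 0.0871
```

```bash
python3 -m crank '[[[0,0,0,-0.0388,0,-0.0463,100],[0,0,0,-0.0388,0,-0.0463,100],[0,0,0,-0.0388,0,-0.0463,100],[0,0,0,-0.0388,0,-0.0463,100],[0,0,0,-0.0388,0,-0.0463,100]]]'
python3 -m crank '[[[0,-9.9,0,0,0,0,100],[0,-9.9,0,0,0,0,100],[0,-9.9,0,0,0,0,100],[0,-9.9,0,0,0,0,100],[0,-9.9,0,0,0,0,100]]]'
python3 -m crank '[[[0,-9.9,0,0,0,0,100],[0,-9.9,0,0,0,0,100],[0,-9.9,0,0,0,0,100],[0,-9.9,0,0,0,0,100],[0,-9.9,0,0,0,0,100]]]'
python3 -m crank '[[[0,-9.9,0,0,0,0,100],[0,-9.9,0,0,0,0,100],[0,-9.9,0,0,0,0,100],[0,0,0,0,0,0,100],[0,0,0,0,0,0,100]]]'
python3 - <<'E'
from rig import robot
import cv2
from h import *
o=robot.get_obs();p=robot.camera("wrist");cv2.imwrite("pics/w1.png",p["img"][:,:,::-1])
print(o["position"],o["q"]);print(np.round(Ro.from_quat(o["tool_rot"]).as_matrix(),4))
np.savez("w1.npz",pos=o["position"],rot=o["tool_rot"],K=p["K"],T=p["T_tool_cam"])
E
```

```text
time: 3.22
position: [0.5147, 0.2835, 0.2308]
tool_rot: [0.134, -0.694, 0.694, -0.135]
ft_force: [0.2, -0.8, 0.9]
grip_width: 0.087
time: 3.85
position: [0.5142, 0.2814, 0.2306]
tool_rot: [-0.414, 0.573, -0.573, 0.414]
ft_force: [-0.1, -0.2, -0.7]
grip_width: 0.087
time: 4.47
position: [0.5142, 0.2814, 0.2306]
tool_rot: [-0.616, 0.347, -0.347, 0.616]
ft_force: [-0.2, -0.0, 0.5]
grip_width: 0.0872
time: 5.1
position: [0.5143, 0.2814, 0.2306]
tool_rot: [-0.684, 0.18, -0.18, 0.684]
ft_force: [0.6, 0.1, 0.5]
grip_width: 0.0867
[0.51425338 0.28139519 0.23059714] [ 3.10159968e-01  4.74943508e-01  1.53254664e+00  4.66462690e-05
  1.13399385e+00 -7.44646118e-01]
[[ 8.698e-01  1.000e-04  4.934e-01]
 [-4.934e-01  1.000e-04  8.698e-01]
 [ 0.000e+00 -1.000e+00  1.000e-04]]
```

View pics/w1.png

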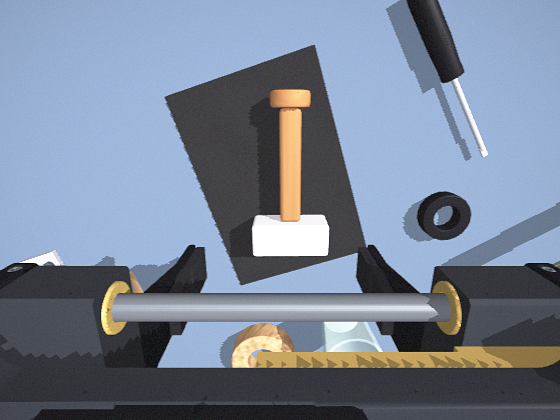

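Run:
```python
import cv2
a=cv2.imread("pics/w1.png")[80:270,210:370]; cv2.imwrite("pics/w1c.png",cv2.resize(a,None,fx=3.1,fy=3.1,interpolation=cv2.INTER_CUBIC))
```

```text
(no output)
```

View pics/w1c.png

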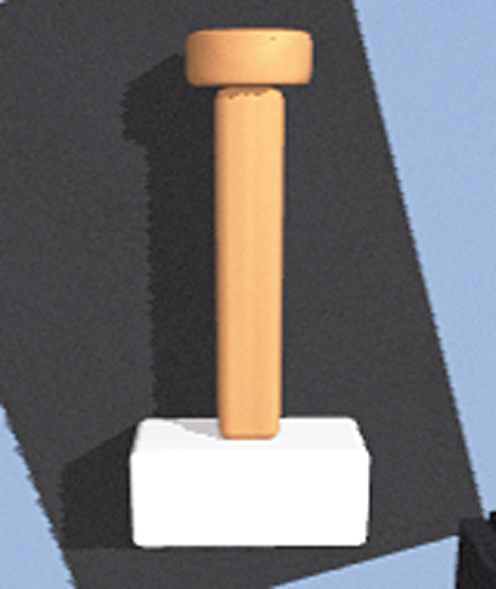

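Run:
```python
from h import *
d=np.load("w1.npz"); o=dict(position=d["pos"],tool_rot=d["rot"]); R,t=wrist_pose({"T_tool_cam":d["T"]},o)
T=Ro.from_quat(d["rot"]).as_matrix()
def f(x,y,z,n):
    w=ray((210+x/3.1,80+y/3.1),z,d["K"],R,t); l=T.T@(w-d["pos"]); print(n,np.round(w,4),"tool xz",np.round(l[[0,2]],4))
f(250,436,.038,"handle@head"); f(249,100,.038,"handle@knob"); f(249,270,.038,"mid")
for x,y in[(131,449),(370,449),(367,545),(134,545)]: f(x,y,.047,"head")
```

```text
handle@head [0.5552 0.2716 0.038 ] tool xz [0.0405 0.0117]
handle@knob [0.4483 0.3304 0.038 ] tool xz [-0.0815  0.0101]
mid [0.4995 0.3021 0.038 ] tool xz [-0.023   0.0107]
head [0.535 0.232 0.047] tool xz [ 0.0424 -0.0328]
head [0.5787 0.3093 0.047 ] tool xz [0.0423 0.056 ]
head [0.6133 0.2905 0.047 ] tool xz [0.0816 0.0568]
head [0.5692 0.2126 0.047 ] tool xz [ 0.0817 -0.0327]
```

```bash
python3 -m crank '[[[0,0,0,0,0.05,0.011,100],[0,0,0,0,0.05,0,100],[0,0,0,0,0.05,0,100],[0,0,0,0,0.04,0,100],[0,0,0,0,0.0236,0,100]]]'
python3 - <<'E'
from rig import robot
import cv2
o=robot.get_obs();p=robot.camera("wrist");cv2.imwrite("pics/w2.png",p["img"][:,:,::-1]);print(o["position"])
E
```

```text
time: 5.78
position: [0.5186, 0.2906, 0.0146]
tool_rot: [0.684, -0.181, 0.179, -0.683]
ft_force: [-0.7, -0.4, -0.2]
grip_width: 0.0869
[0.51862383 0.29059163 0.01458604]
```

View pics/w2.png

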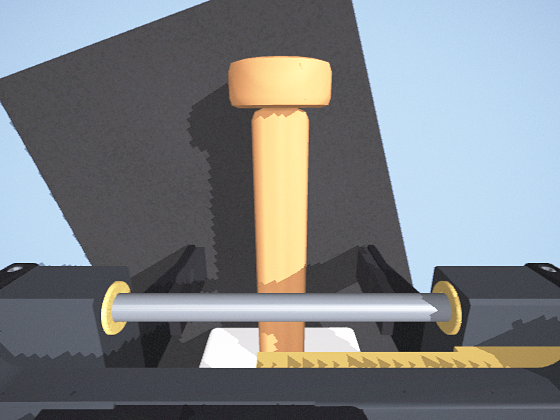

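The handle runs between the fingers at column 281, so it is centred. I am closing the gripper.

```bash
python3 -m crank '[[[0,0,0,0,0,0,0],[0,0,0,0,0,0,0],[0,0,0,0,0,0,0],[0,0,0,0,0,0,0],[0,0,0,0,0,0,0]]]' 60
python3 -m crank '[[[0,0,0,0,-0.02,0,0],[0,0,0,0,-0.03,0,0],[0,0,0,0,0,0,0],[0,0,0,0,0,0,0],[0,0,0,0,0,0,0]]]' 60
python3 - <<'E'
from rig import robot
import cv2
from h import *
o=robot.get_obs();p=robot.camera("wrist");cv2.imwrite("pics/w3.png",p["img"][:,:,::-1]);print(o["position"],o["ft_force"],o["moment"]);print(np.round(Ro.from_quat(o["tool_rot"]).as_matrix(),4))
np.savez("w3.npz",pos=o["position"],rot=o["tool_rot"],K=p["K"],T=p["T_tool_cam"])
E
```

```text
time: 6.45
position: [0.5199, 0.2911, 0.0175]
tool_rot: [-0.684, 0.179, -0.18, 0.684]
ft_force: [-1.1, -1.0, 0.0]
grip_width: 0.045
time: 7.08
position: [0.5189, 0.2907, 0.0663]
tool_rot: [0.684, -0.18, 0.179, -0.684]
ft_force: [-0.2, 0.3, 0.1]
grip_width: 0.0017
[0.51892968 0.29070224 0.06632583] [-0.2059305   0.31100078  0.14186175] [ 0.0719462  -0.13860089  0.01467727]
[[ 8.710e-01 -1.600e-03  4.913e-01]
 [-4.913e-01 -5.000e-04  8.710e-01]
 [-1.100e-03 -1.000e+00 -1.300e-03]]
```

View pics/w3.png

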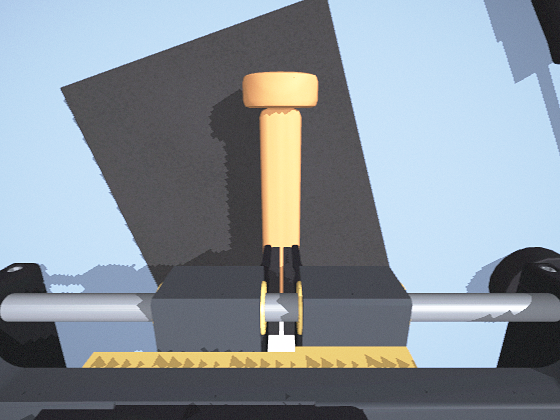

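I lifted before the fingers had closed: the opening was 45 mm, then 1.7 mm on nothing. I am reopening, going back down and closing for longer.

```bash
python3 -m crank '[[[0,0,0,0,0,0,65],[0,0,0,0,0,0,65],[0,0,0,0,0,0,65],[0,0,0,0,0,0,65],[0,0,0,0,0,0,65]]]' 60
python3 -m crank '[[[0,0,0,0,0,0,65],[0,0,0,0,0,0,65],[0,0,0,0,0,0,65],[0,0,0,0,0,0,65],[0,0,0,0,0,0,65]]]' 60
```

```text
time: 7.75
position: [0.5196, 0.2909, 0.067]
tool_rot: [-0.684, 0.18, -0.18, 0.684]
ft_force: [0.1, 0.9, 0.4]
grip_width: 0.0432
time: 8.38
position: [0.5196, 0.291, 0.067]
tool_rot: [-0.684, 0.18, -0.18, 0.684]
ft_force: [-0.1, 0.1, 0.1]
grip_width: 0.0566
```

```bash
python3 -m crank '[[[0,0,0,0,0.025,0,65],[0,0,0,0,0.0245,0,65],[0,0,0,0,0,0,0],[0,0,0,0,0,0,0],[0,0,0,0,0,0,0]]]' 60
python3 -m crank '[[[0,0,0,0,0,0,0],[0,0,0,0,0,0,0],[0,0,0,0,0,0,0],[0,0,0,0,0,0,0],[0,0,0,0,0,0,0]]]' 60
```

```text
time: 9.0
position: [0.5204, 0.2913, 0.0185]
tool_rot: [-0.684, 0.179, -0.18, 0.684]
ft_force: [-0.8, 0.2, -0.2]
grip_width: 0.0342
time: 9.62
position: [0.5199, 0.291, 0.0183]
tool_rot: [-0.684, 0.179, -0.18, 0.684]
ft_force: [-0.4, -1.2, 6.7]
grip_width: 0.0236
```

```bash
python3 -m crank '[[[0,0,0,0,-0.03,0,0],[0,0,0,0,-0.05,0,0],[0,0,0,0,-0.05,0,0],[0,-9.7,0,0,-0.05,0,0],[0,-9.7,0,0,-0.03,0,0]]]' 60
python3 - <<'E'
from rig import robot
from h import *
o=robot.get_obs();T=Ro.from_quat(o["tool_rot"]).as_matrix();print(o["position"],o["ft_force"],np.round(T,4))
print("to (.56,.12):",T.T@(np.array([.56,.12,.23])-o["position"]))
E
```

```text
time: 10.25
position: [0.5199, 0.2912, 0.2295]
tool_rot: [-0.704, 0.059, -0.06, 0.705]
ft_force: [0.4, 0.2, -3.3]
grip_width: 0.0236
[0.51985664 0.29121184 0.22953976] [ 0.36332683  0.24462913 -3.29106404] [[ 0.9857  0.002   0.1684]
 [-0.1684  0.001   0.9857]
 [ 0.0018 -1.      0.0013]]
to (.56,.12): [ 0.06840627 -0.00054928 -0.16200456]
```

```bash
python3 -m crank '[[[0,0,0,0.023,0,-0.053,0],[0,0,0,0.023,0,-0.053,0],[0,0,0,0.022,0,-0.056,0],[0,0,0,0,0,0,0],[0,0,0,0,0,0,0]]]' 60
python3 - <<'E'
from rig import robot
import cv2
from h import *
o=robot.get_obs();p=robot.camera("wrist");cv2.imwrite("pics/w4.png",p["img"][:,:,::-1]);print(o["position"],o["ft_force"],o["moment"]);print(np.round(Ro.from_quat(o["tool_rot"]).as_matrix(),4))
np.savez("w4.npz",pos=o["position"],rot=o["tool_rot"],K=p["K"],T=p["T_tool_cam"])
E
```

```text
time: 10.88
position: [0.5576, 0.1196, 0.2267]
tool_rot: [-0.704, 0.063, -0.061, 0.705]
ft_force: [0.2, 0.0, -3.5]
grip_width: 0.0235
[0.55755757 0.11964356 0.22667029] [ 0.19056377  0.0375653  -3.47916117] [ 0.12105218 -0.00359997 -0.04695424]
[[ 9.845e-01 -2.300e-03  1.752e-01]
 [-1.752e-01  8.000e-04  9.845e-01]
 [-2.400e-03 -1.000e+00  4.000e-04]]
```

View pics/w4.png

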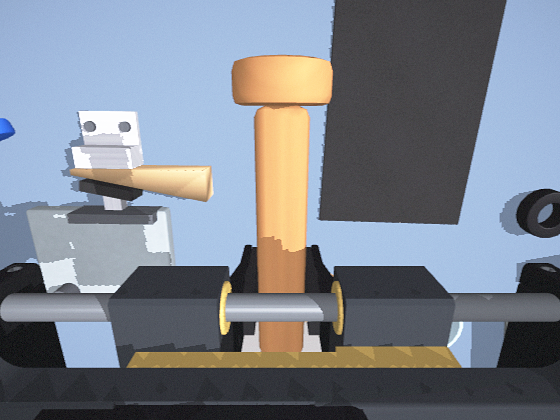

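Run:
```python
import cv2
a=cv2.imread("pics/w4.png")[95:230,60:230]; cv2.imwrite("pics/w4c.png",cv2.resize(a,None,fx=4,fy=4,interpolation=cv2.INTER_CUBIC))
from h import *
d=np.load("w4.npz"); Ti=np.linalg.inv(d["T"])
def pr(X):
    c=(Ti@np.r_[X,1])[:3]; u=d["K"]@c; return np.round(u[:2]/u[2],1)
for X in [(-.088,-.0287,0),(-.106,-.0287,0),(-.106,-.0067,.022),(-.106,-.0067,-.022),(-.088,-.0067,.022),(-.088,-.0197,0)]: print(X,pr(X))
```

```text
(-0.088, -0.0287, 0) [279.4 100.2]
(-0.106, -0.0287, 0) [279.4  47.5]
(-0.106, -0.0067, 0.022) [331.   57.1]
(-0.106, -0.0067, -0.022) [228.3  57. ]
(-0.088, -0.0067, 0.022) [329.  101.5]
(-0.088, -0.0197, 0) [279.5 100.8]
```

View pics/w4c.png

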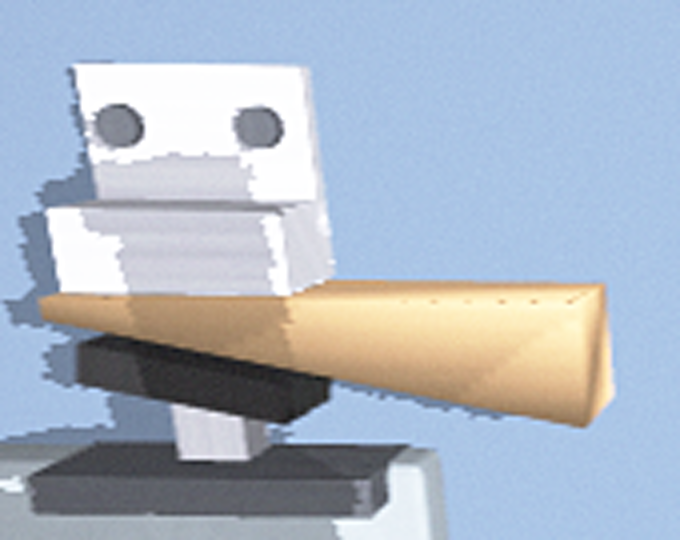

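Run:
```python
from h import *
d=np.load("w4.npz"); o=dict(position=d["pos"],tool_rot=d["rot"]); R,t=wrist_pose({"T_tool_cam":d["T"]},o)
T=Ro.from_quat(d["rot"]).as_matrix()
def f(x,y,z,n):
    w=ray((60+x/4,95+y/4),z,d["K"],R,t); l=T.T@(w-d["pos"]); print(n,np.round(w,4),"tool xz",np.round(l[[0,2]],4)); return w
a=f(605,284,.036,"end near top");b=f(590,427,.036,"end far top"); f(614,390,0,"end far bot")
f(45,297,.036,"thin")
r1=f(292,295,.032,"rail +y");r2=f(65,295,.032,"rail -y")
f(50,207,.032,"rail back -y");f(283,207,.032,"rail back+y")
s=f(440,448,.022,"stand corner(53,60)")
v=r1-r2;print("rail yaw",np.degrees(np.arctan2(-v[0],v[1])),np.hypot(*v[:2]))
v=b-a;print("end yaw",np.degrees(np.arctan2(v[1],v[0])),np.hypot(*v[:2]))
```

```text
end near top [0.5197 0.0486 0.036 ] tool xz [-0.0244 -0.0767]
end far top [0.5591 0.0344 0.036 ] tool xz [ 0.0169 -0.0837]
end far bot [0.5575 0.0343 0.    ] tool xz [ 0.0154 -0.0841]
thin [ 0.496  -0.1055  0.036 ] tool xz [-0.0207 -0.2326]
rail +y [ 0.5079 -0.0398  0.032 ] tool xz [-0.0205 -0.1657]
rail -y [ 0.4967 -0.1026  0.032 ] tool xz [-0.0205 -0.2295]
rail back -y [ 0.4728 -0.0977  0.032 ] tool xz [-0.0449 -0.2289]
rail back+y [ 0.484  -0.0345  0.032 ] tool xz [-0.0449 -0.1648]
stand corner(53,60) [ 0.5611 -0.0156  0.022 ] tool xz [ 0.0276 -0.1326]
rail yaw -10.052863405736643 0.06378462972431
end yaw -19.778863361827778 0.04188739722489813
```

```bash
python3 -m crank '[[[0,0,0,-0.033,0,0,0],[0,0,0,-0.033,0.045,0,0],[0,0,0,0,0.058,0,0],[0,0,0,0,0.058,0,0],[0,0,0,0,0.044,0,0]]]' 60
python3 - <<'E'
from rig import robot
import cv2
from h import *
o=robot.get_obs();print(o["position"],o["ft_force"]);print(np.round(Ro.from_quat(o["tool_rot"]).as_matrix(),4))
p=robot.camera("top");a=p["img"][140:260,200:330,::-1];cv2.imwrite("pics/t5.png",cv2.resize(a,None,fx=5,fy=5,interpolation=cv2.INTER_CUBIC))
p=robot.camera("side");a=p["img"][150:270,200:360,::-1];cv2.imwrite("pics/s5.png",cv2.resize(a,None,fx=4,fy=4,interpolation=cv2.INTER_CUBIC))
E
```

```text
time: 11.55
position: [0.4925, 0.1329, 0.0205]
tool_rot: [-0.704, 0.061, -0.06, 0.705]
ft_force: [-0.1, 0.4, -3.2]
grip_width: 0.0234
[0.49247857 0.13291765 0.02052736] [-0.07463436  0.35813721 -3.21527877]
[[ 9.853e-01 -9.000e-04  1.711e-01]
 [-1.711e-01  2.000e-04  9.853e-01]
 [-1.000e-03 -1.000e+00  0.000e+00]]
```

View pics/t5.png

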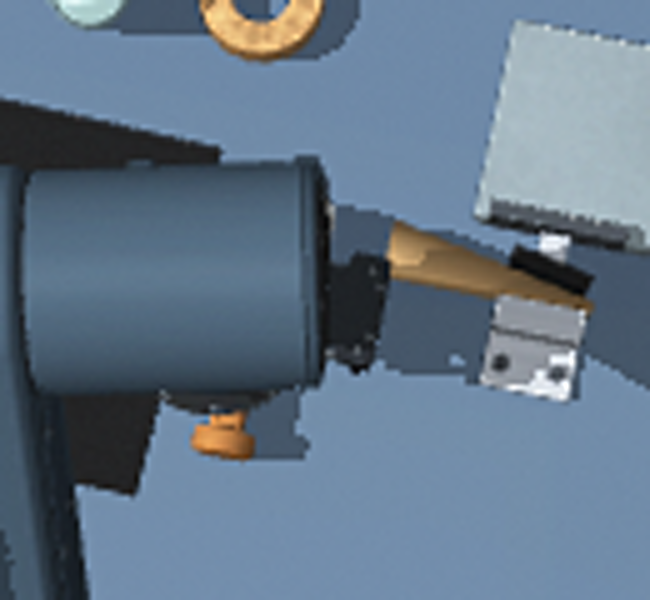

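View pics/s5.png

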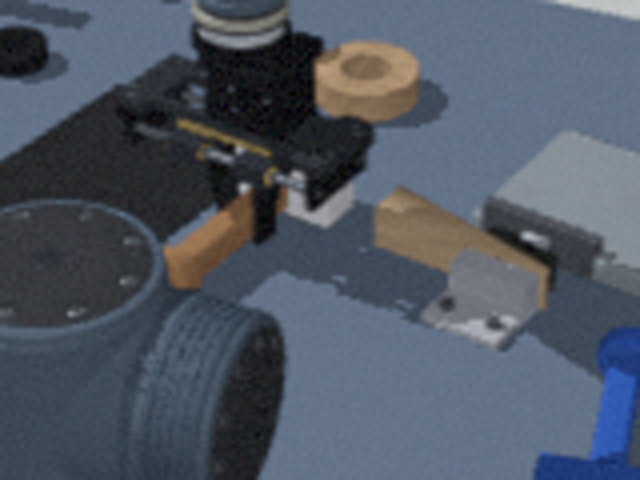

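```bash
python3 -m crank '[[[0,0,0,0,0,-0.01,0],[0,0,0,0,0,-0.01,0],[0,0,0,0,0,-0.005,0],[0,0,0,0,0,-0.004,0],[0,0,0,0,0,-0.004,0]]]' 60
python3 -m crank '[[[0,0,0,0,0,-0.004,0],[0,0,0,0,0,-0.004,0],[0,0,0,0,0,-0.004,0],[0,0,0,0,0,-0.004,0],[0,0,0,0,0,0,0]]]' 60
python3 - <<'E'
from rig import robot
import cv2
o=robot.get_obs();print(o["position"],o["ft_force"],o["moment"])
p=robot.camera("side");a=p["img"][150:270,200:360,::-1];cv2.imwrite("pics/s6.png",cv2.resize(a,None,fx=4,fy=4,interpolation=cv2.INTER_CUBIC))
E
```

```text
time: 12.28
position: [0.4879, 0.0982, 0.023]
tool_rot: [-0.704, 0.062, -0.062, 0.704]
ft_force: [0.1, -0.8, -1.8]
grip_width: 0.0237
time: 12.9
position: [0.4847, 0.0825, 0.0224]
tool_rot: [0.704, -0.062, 0.062, -0.704]
ft_force: [0.1, -0.5, -3.2]
grip_width: 0.0233
[0.48470295 0.08253844 0.02238066] [ 0.11351592 -0.53904978 -3.24898962] [ 0.17477082 -0.0959329  -0.05875642]
```

View pics/s6.png

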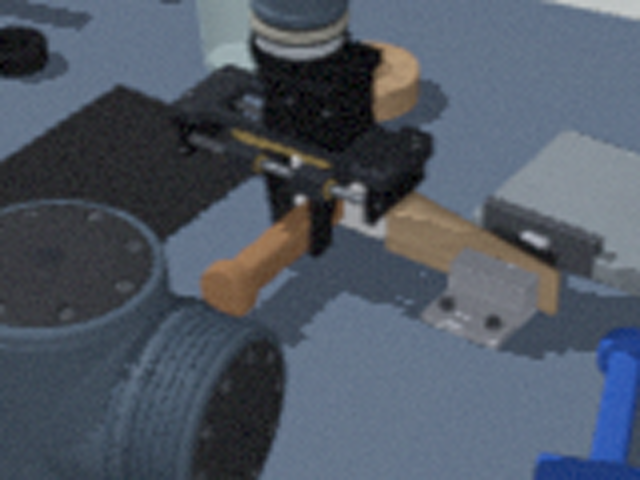

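The mallet face is on the wedge's thick end and the wedge has advanced about 10 mm. I am drawing clear, then giving the second tap.

```bash
python3 -m crank '[[[0,0,0,0,0,0.006,0],[0,0,0,0,0,0.006,0],[0,0,0,0,0,0,0],[0,0,0,0,0,0,0],[0,0,0,0,0,0,0]]]' 60
python3 -m crank '[[[0,0,0,0,0,-0.005,0],[0,0,0,0,0,-0.005,0],[0,0,0,0,0,-0.004,0],[0,0,0,0,0,-0.004,0],[0,0,0,0,0,-0.004,0]]]' 60
python3 - <<'E'
from rig import robot
o=robot.get_obs();print(o["position"],o["ft_force"],o["moment"])
E
```

```text
time: 13.58
position: [0.4869, 0.0946, 0.0225]
tool_rot: [0.704, -0.062, 0.062, -0.704]
ft_force: [-0.2, 0.1, -3.0]
grip_width: 0.0234
time: 14.2
position: [0.4831, 0.0727, 0.0225]
tool_rot: [-0.704, 0.062, -0.062, 0.704]
ft_force: [0.4, 0.6, -3.6]
grip_width: 0.0238
[0.48311118 0.07268156 0.02245184] [ 0.36908104  0.60509096 -3.55349581] [ 0.17335545 -0.10295106  0.02757476]
```

```bash
python3 -m crank '[[[0,0,0,0,0,-0.003,0],[0,0,0,0,0,-0.003,0],[0,0,0,0,0,-0.003,0],[0,0,0,0,0,-0.003,0],[0,0,0,0,0,0,0]]]' 60
python3 -m crank '[[[0,0,0,0,0,0.006,0],[0,0,0,0,0,0.006,0],[0,0,0,0,0,0,0],[0,0,0,0,0,0,0],[0,0,0,0,0,0,0]]]' 60
python3 -m crank '[[[0,0,0,0,0,-0.005,0],[0,0,0,0,0,-0.005,0],[0,0,0,0,0,-0.004,0],[0,0,0,0,0,-0.003,0],[0,0,0,0,0,0,0]]]' 60
python3 - <<'E'
from rig import robot
o=robot.get_obs();print(o["position"],o["ft_force"],o["moment"])
E
```

```text
time: 14.82
position: [0.481, 0.0609, 0.0225]
tool_rot: [0.704, -0.062, 0.062, -0.704]
ft_force: [0.7, -1.0, -2.7]
grip_width: 0.0236
time: 15.45
position: [0.4831, 0.073, 0.0224]
tool_rot: [0.704, -0.062, 0.062, -0.704]
ft_force: [0.6, -0.4, -1.7]
grip_width: 0.0235
time: 16.08
position: [0.4799, 0.0562, 0.0224]
tool_rot: [-0.704, 0.062, -0.062, 0.704]
ft_force: [-1.0, 1.1, -3.1]
grip_width: 0.0237
[0.4798811  0.05624097 0.02243577] [-1.03708358  1.13679743 -3.09522095] [0.42550902 0.00222535 0.09608521]
```

```bash
python3 -m crank '[[[0,0,0,0,0,-0.002,0],[0,0,0,0,0,-0.002,0],[0,0,0,0,0,-0.002,0],[0,0,0,0,0,-0.001,0],[0,0,0,0,0,0,0]]]' 60
python3 - <<'E'
from rig import robot
import cv2
o=robot.get_obs();print(o["position"],o["ft_force"],o["moment"])
p=robot.camera("side");a=p["img"][150:270,200:360,::-1];cv2.imwrite("pics/s7.png",cv2.resize(a,None,fx=4,fy=4,interpolation=cv2.INTER_CUBIC))
E
```

```text
time: 16.7
position: [0.4782, 0.0501, 0.0224]
tool_rot: [-0.704, 0.062, -0.061, 0.705]
ft_force: [-0.6, 6.5, -2.1]
grip_width: 0.0239
[0.47823421 0.05013409 0.02244355] [-0.5936999   6.52573416 -2.09703168] [ 1.20444932 -0.01176477  0.4651818 ]
```

View pics/s7.png

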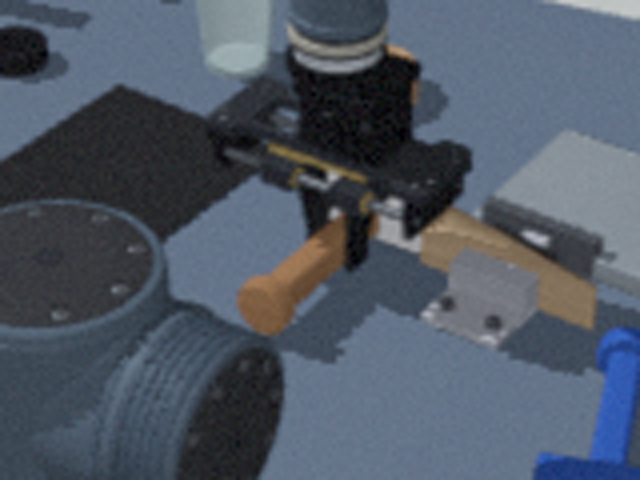

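The force is rising (6.5 N), so the pad is engaged. I am drawing clear and giving finer taps.

```bash
python3 -m crank '[[[0,0,0,0,0,-0.001,0],[0,0,0,0,0,-0.001,0],[0,0,0,0,0,-0.001,0],[0,0,0,0,0,0,0],[0,0,0,0,0,0,0]]]' 60
python3 -c "
from rig import robot
o=robot.get_obs();print(o['position'],o['ft_force'],o['moment'])"
```

```text
time: 17.38
position: [0.4774, 0.0475, 0.0224]
tool_rot: [-0.704, 0.062, -0.061, 0.705]
ft_force: [-0.3, 8.4, -1.1]
grip_width: 0.0236
[0.47741649 0.0475213  0.02244692] [-0.32371587  8.43079702 -1.07912129] [ 1.47589073 -0.01972641  0.51575589]
```

```bash
python3 -m crank '[[[0,0,0,0,0,-0.001,0],[0,0,0,0,0,-0.001,0],[0,0,0,0,0,-0.001,0],[0,0,0,0,0,0,0],[0,0,0,0,0,0,0]]]' 60
python3 -m crank '[[[0,0,0,0,0,0.005,0],[0,0,0,0,0,0.005,0],[0,0,0,0,0,0,0],[0,0,0,0,0,0,0],[0,0,0,0,0,0,0]]]' 60
python3 -m crank '[[[0,0,0,0,0,-0.004,0],[0,0,0,0,0,-0.004,0],[0,0,0,0,0,-0.002,0],[0,0,0,0,0,-0.001,0],[0,0,0,0,0,0,0]]]' 60
```

```text
time: 18.0
position: [0.4767, 0.0449, 0.0224]
tool_rot: [-0.704, 0.062, -0.06, 0.705]
ft_force: [0.3, 9.7, -0.8]
grip_width: 0.0236
time: 18.62
position: [0.4797, 0.053, 0.0224]
tool_rot: [0.704, -0.062, 0.062, -0.704]
ft_force: [0.5, 0.0, -3.1]
grip_width: 0.0236
time: 19.25
position: [0.4774, 0.0438, 0.0225]
tool_rot: [-0.704, 0.061, -0.061, 0.705]
ft_force: [1.5, 9.8, -3.0]
grip_width: 0.0235
```

```bash
python3 -m crank '[[[0,0,0,0,0,-0.001,0],[0,0,0,0,0,-0.001,0],[0,0,0,0,0,-0.001,0],[0,0,0,0,0,0,0],[0,0,0,0,0,0,0]]]' 60
python3 -m crank '[[[0,0,0,0,0,-0.001,0],[0,0,0,0,0,-0.001,0],[0,0,0,0,0,0,0],[0,0,0,0,0,0,0],[0,0,0,0,0,0,0]]]' 60
```

```text
time: 19.88
position: [0.4768, 0.0422, 0.0225]
tool_rot: [-0.704, 0.061, -0.06, 0.705]
ft_force: [2.3, 17.3, -1.1]
grip_width: 0.0232
time: 20.5
position: [0.4764, 0.0416, 0.0226]
tool_rot: [-0.703, 0.06, -0.06, 0.706]
ft_force: [3.6, 25.4, -1.4]
grip_width: 0.0234
```

The wedge is against the hard stop: the force went from 10 to 17 to 25 N while it advanced less than 1 mm. I am drawing clear and checking.

```bash
python3 -m crank '[[[0,0,0,0,0,0.008,0],[0,0,0,0,0,0.012,0],[0,0,0,0,0,0.03,0],[0,0,0,0,-0.03,0.05,0],[0,0,0,0,0,0.05,0]]]' 60
python3 -m crank '[[[0,0,0,-0.004,0,0.05,0],[0,0,0,0,0,0.04,0],[0,0,0,0,0,0,0],[0,0,0,0,0.01,0,0],[0,0,0,0,0.01,0,0]]]' 60
python3 - <<'E'
from rig import robot
import cv2
from h import *
o=robot.get_obs();print(o["position"],o["ft_force"]);print(np.round(Ro.from_quat(o["tool_rot"]).as_matrix(),4))
p=robot.camera("side");a=p["img"][140:270,140:360,::-1];cv2.imwrite("pics/s8.png",cv2.resize(a,None,fx=3.5,fy=3.5,interpolation=cv2.INTER_CUBIC))
p=robot.camera("wrist");cv2.imwrite("pics/w8.png",p["img"][:,:,::-1])
p=robot.camera("top");a=p["img"][140:260,170:330,::-1];cv2.imwrite("pics/t8.png",cv2.resize(a,None,fx=5,fy=5,interpolation=cv2.INTER_CUBIC))
E
```

```text
time: 21.12
position: [0.5047, 0.1864, 0.0542]
tool_rot: [-0.704, 0.061, -0.064, 0.705]
ft_force: [1.5, -0.4, -3.0]
grip_width: 0.0239
time: 21.75
position: [0.514, 0.2731, 0.0315]
tool_rot: [0.705, -0.063, 0.062, -0.704]
ft_force: [-0.5, -0.3, -2.1]
grip_width: 0.0235
[0.51400604 0.27311228 0.03146139] [-0.52968262 -0.27456739 -2.10947132]
[[ 9.844e-01 -1.900e-03  1.758e-01]
 [-1.758e-01 -8.000e-04  9.844e-01]
 [-1.700e-03 -1.000e+00 -1.100e-03]]
```

View pics/s8.png

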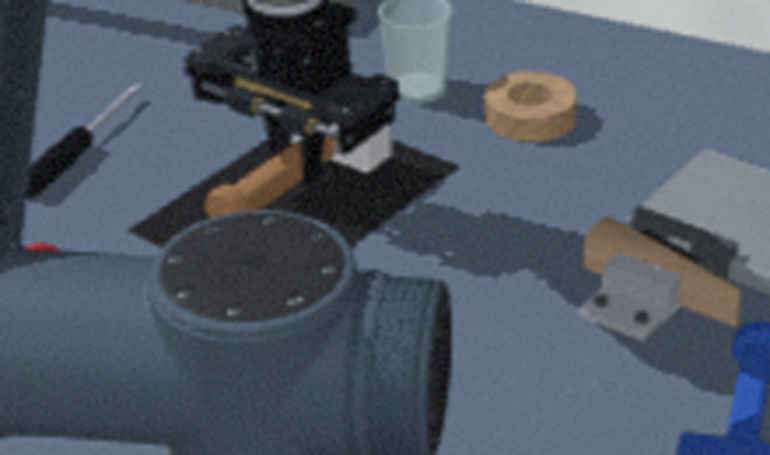

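View pics/t8.png

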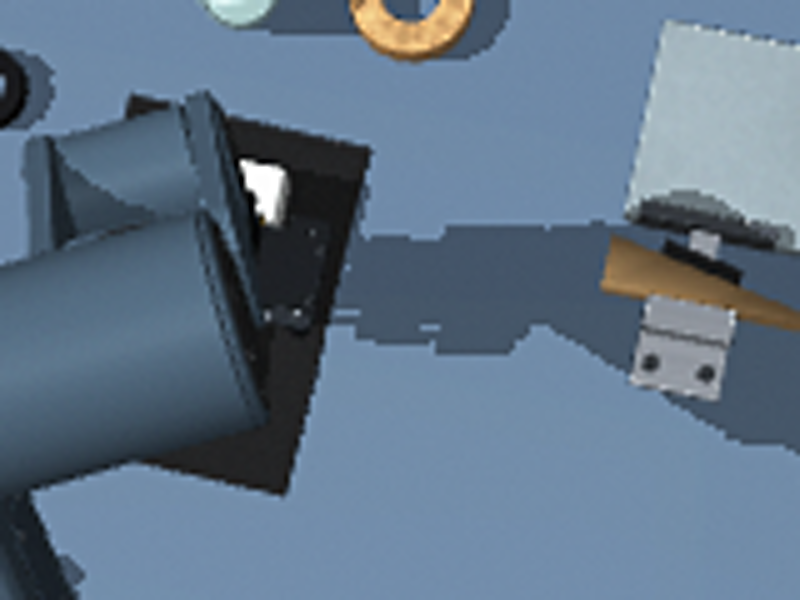

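View pics/w8.png

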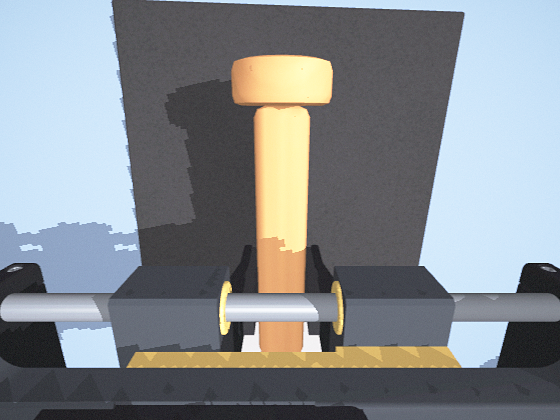

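The wedge sits deep and straight along the rail, and the mallet is over the mat. I am lowering it and letting go.

```bash
python3 -m crank '[[[0,0,0,0,0.006,0,0],[0,0,0,0,0.004,0,0],[0,0,0,0,0.002,0,0],[0,0,0,0,0,0,0],[0,0,0,0,0,0,0]]]' 60
python3 -c "
from rig import robot
o=robot.get_obs();print(o['position'],o['ft_force'],o['moment'])"
```

```text
time: 22.52
position: [0.5148, 0.2747, 0.0206]
tool_rot: [-0.704, 0.062, -0.062, 0.704]
ft_force: [-0.6, -0.4, -1.9]
grip_width: 0.0237
[0.51478717 0.27466275 0.02056011] [-0.55403584 -0.381992   -1.87376842] [ 0.1195334  -0.06690614  0.01936639]
```

```bash
python3 -m crank '[[[0,0,0,0,0.001,0,0],[0,0,0,0,0.001,0,0],[0,0,0,0,0,0,0],[0,0,0,0,0,0,0],[0,0,0,0,0,0,0]]]' 60
python3 -m crank '[[[0,0,0,0,0,0,60],[0,0,0,0,0,0,60],[0,0,0,0,0,0,60],[0,0,0,0,0,0,60],[0,0,0,0,0,0,60]]]' 20
python3 -m crank '[[[0,0,0,0,0,0,60],[0,0,0,0,0,0,60],[0,0,0,0,0,0,60],[0,0,0,0,0,0,60],[0,0,0,0,0,0,60]]]' 20
```

```text
time: 23.15
position: [0.5147, 0.2746, 0.0185]
tool_rot: [-0.704, 0.062, -0.062, 0.704]
ft_force: [-0.2, 0.9, -2.6]
grip_width: 0.0235
time: 23.78
position: [0.5147, 0.2746, 0.0185]
tool_rot: [-0.704, 0.062, -0.062, 0.704]
ft_force: [0.2, 0.3, 0.6]
grip_width: 0.0517
time: 24.4
position: [0.5147, 0.2746, 0.0185]
tool_rot: [-0.704, 0.062, -0.062, 0.704]
ft_force: [-0.2, 0.9, -0.6]
grip_width: 0.0524
```

Released. I am lifting off, then moving sideways for a view.

```bash
python3 -m crank '[[[0,0,0,0,-0.03,0,60],[0,0,0,0,-0.05,0,60],[0,0,0,0,-0.06,0,60],[0,0,0,0,-0.06,0,60],[0,0,0,0,0,0,60]]]' 20
python3 -m crank '[[[0,0,0,0,0,-0.05,60],[0,0,0,0,0,-0.05,60],[0,0,0,0,0,-0.05,60],[0,0,0,0,0,0,60],[0,0,0,0,0,0,60]]]' 20
python3 - <<'E'
from rig import robot
import cv2
from h import *
o=robot.get_obs();print(o["position"],o["ft_force"])
p=robot.camera("wrist");cv2.imwrite("pics/w9.png",p["img"][:,:,::-1])
np.savez("w9.npz",pos=o["position"],rot=o["tool_rot"],K=p["K"],T=p["T_tool_cam"])
p=robot.camera("side");cv2.imwrite("pics/s9.png",p["img"][:,:,::-1])
E
```

```text
time: 25.02
position: [0.518, 0.2757, 0.2242]
tool_rot: [-0.703, 0.058, -0.066, 0.706]
ft_force: [0.3, -0.5, -0.6]
grip_width: 0.0524
time: 25.65
position: [0.4884, 0.127, 0.2178]
tool_rot: [-0.704, 0.062, -0.062, 0.705]
ft_force: [0.4, 0.2, 0.1]
grip_width: 0.0523
[0.48835056 0.12699226 0.21782183] [0.43074459 0.22773573 0.07347714]
```

View pics/w9.png

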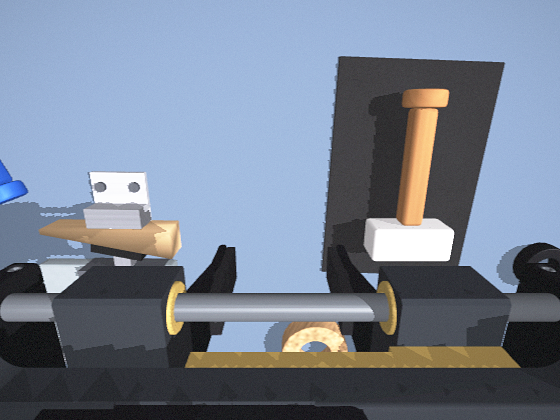

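View pics/s9.png

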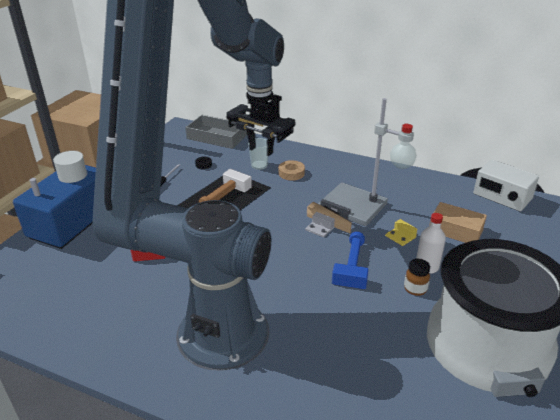

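Run:
```python
import cv2
a=cv2.imread("pics/w9.png")[160:275,25:200]; cv2.imwrite("pics/w9c.png",cv2.resize(a,None,fx=4,fy=4,interpolation=cv2.INTER_CUBIC))
```

```text
(no output)
```

View pics/w9c.png

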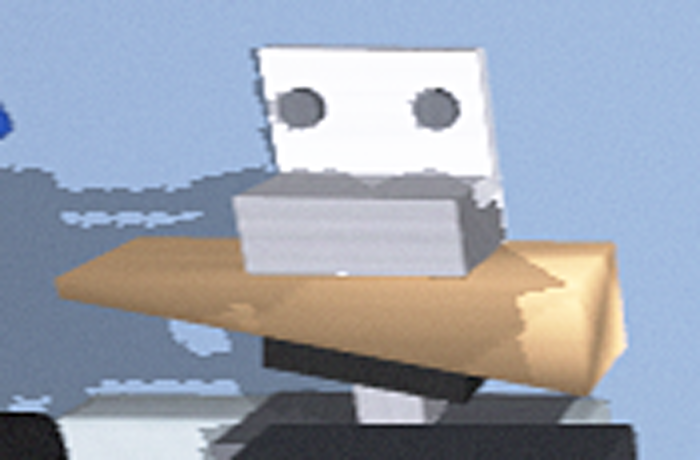

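The wedge's straight side (crop row 240) runs parallel to the rail edge (row 273), and its thick end is well short of where it started. The mallet lies flat on the mat, and the bystanders in view are unmoved. I am handing in.

```bash
python3 -c "
from rig import robot
print(robot.hand_in()); print(robot.get_obs()['time'])"
```

```text
the job is handed in; nothing more can be done
None
the job is handed in; nothing more can be done
```

I drove the wedge to its stop with the mallet and laid the mallet back on the black mat. The job was handed in at about 26 s of the 48 s allowed, and no verdict was reported.

- **Taps:** I gave four slow taps at 0.04 m/s or less, drawing the mallet clear after each. On the last one the force at the wrist rose from 10 to 17 to 25 N while the mallet moved about 2 mm, less than 1 mm of it at the end. I took that as the hard stop; it is half the 50 N limit. The wedge's thick end is then about 62 mm from the rail's middle, inside the 42 to 87 mm range.
- **Last checks:** The pictures show the wedge straight along the rail, the mallet flat on the mat and released, and the gripper clear at 0.22 m. The bystanders in view look unmoved. I did not measure the wedge's 7 N pressure on the rail; I inferred it from the hard stop.
- **What went wrong or disagreed:** The first grasp closed on nothing because I lifted before the fingers had shut, so I repeated it. The top camera placed things about 5 to 17 mm from where the wrist camera did. I relied on the wrist camera, whose readings matched the given sizes of the mallet head and rail. Its readings of the wedge's end disagreed by about 7 mm.

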